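# Index the inspection turntable one slot toward the green marker

### The arm

A 7-joint arm with a two-finger parallel gripper is mounted at the origin on a cart in front of the work surface, level with it; the furniture and walls round the work are solid. World frame = base frame: x ahead of the robot, y to its left, z up, the work surface at z = 0. Lengths are in m, angles in rad, forces in N, time in s.
With the tool pointing down it reaches from about 0.4 to 0.85 m from the base axis. Payload 10.4 kg.
Tool frame: the origin (TCP) lies on the centre line of the jaws, within the pads' length; the fingertips stand 22 mm ahead of it and the grasp point (between the pads) lies 3 mm ahead of it; x points along the fingers, y is the direction in which the jaws open and shut, and the axes are right-handed (so a half turn about x gives the same grasp; the last joint's range is limited). The gripper opens to 87 mm and grips with 3 to 60 N. Pads are 19 mm wide; open, the fingers measure 117 mm over their backs; the gripper's body (75 mm by 190 mm) begins 51 mm behind the grasp point.
Start: joints at [-1.334, 0.332, -0.065, 1.46, 0.022, 1.35, -0.088], TCP at [0.161, 0.604, 0.245] pointing down, gripper open.
Joint ranges: [-2.6, 2.6], [-0.5, 2.12], [-1.47, 1.34], [0.16, 2.42], [-1.27, 4.41], [0.06, 2.06], [-2.6, 2.6]. Speed limits (rad/s): [2.22, 2.22, 2.79, 2.79, 3.14, 3.14, 3.14].

### API

Orientations are given as a unit quaternion [x, y, z, w].
In Python, from bench import * gives the robot as it stands.
- The arm moves only by the tool arm_command, never from a script. Its argument "targets" is one flat list of numbers, 7 for each row, row after row: the turn, a rotation vector about the tool's x, y, z in units of 45 degrees (1.0 is 45 degrees), then the shift along the tool's x, y, z in units of 25 mm (1.0 is 25 mm), then the opening, from 0 (shut) to 1 (fully open). In form: [wx, wy, wz, tx, ty, tz, fingers, wx, wy, wz, tx, ty, tz, fingers, ...]. A call has 1 to 12 rows; each row shifts and turns the pose as measured when the row begins, along the tool's axes as they then stand; what a row does not reach is not made up. A row lasts 1/12 s, in which the tool goes at most 41.7 mm and 7.16 degrees, less where a joint would pass 70% of its speed; a pose out of reach is approached as far as the arm can. A call with a number of a shift or a turn outside -1 to 1 is refused whole. A call with a gripper value outside its range is refused whole. The fingers move at their own pace and stop on an object; "newtons" is the grip in N (left out, the last holds). Time passes only in rows, so rows that do not move let the fingers close. It gives the time, the measured TCP pose, the force and the opening at its end, in the units of the state.
- read_state(): the state, without advancing time (a new reading comes with each control period).
- camera(name): name is "scene" or "top" or "wrist"; returns the picture (400x640x3 uint8, red, green, blue); there is no depth.
- calibration(name): a dict with "camera_matrix" (3x3 intrinsics, pixels), "R" (3x3) and "t" (3): a world point X has camera coordinates R X + t; the wrist camera has in their place "tool_from_camera" (4x4, takes a point from camera to tool coordinates, whose origin is the TCP and whose axes are the tool frame's). Camera axes: x right, y down, z forward; pixel columns grow to the right and rows downward; lengths in m; the calibration is good to about 2 mm. A picture is of the moment at which its call begins: read the wrist's pose just before it. calibration takes no time and is no camera call.
- close_job(): hands the job in, once; it reports no verdict.
The state is a dict: "time": time; "joint_positions": joint angles; "joint_vel": joint speeds; "joint_torque": joint torques, N m; "ee_pos": TCP position; "eef_rot": TCP orientation; "ft_force": force on the tool from outside, world axes, zero at the start; "torque": the same for the moment, N m; "width": finger opening in m.
Only numpy, scipy, OpenCV 4.12 (cv2) and the standard library are available. Lean on these libraries where they do the work, as an engineer would, in place of code of your own. Each camera call takes 0.05 s, during which the arm holds its last target.

### The job

Index the rotary inspection table to the next slot on the green marker's side: press the orange plunger button in with the closed fingertips, turn the table with it, and let the plunger spring back up in that slot so that the table is locked again. The club head rides along on the table; do not grasp, lift or shift it or anything else.

Things in the scene. Friction and masses are not known exactly. Their poses are not given: they have to be found in the camera images.
- base: Fixed base of the rotary table: round foot, yellow-rimmed index ring 268 mm across, top 32 mm high. Origin on the turning axis at bench height. The rim has five open slots 13 mm wide at dial angles -90, -45, 0, 45 and 90 degrees; the middle one faces the base's -x side. The start is always there. Away from the slots the rim is unbroken.
- dial (a joint): Angle (rad) of the turning steel disc, 180 mm across, with a blue arm that carries the plunger: 0 at the start, positive counter-clockwise from above, slots every 0.785, stops at 1.72 either way. At q the plunger lies at (-0.150 cos q, -0.150 sin q) m in the base's frame: positive goes to the base's -y side. Turns with 1 to 2 N at the plunger; locked (0.012 play) while the plunger is up.
- plunger (a joint): Depth (m) of the sprung plunger: 0 up and locked, 0.014 fully in; 3 N to start, 8 N at the bottom. Its key leaves the slot at about 0.0085. Between slots the key runs under the ring and keeps the button about 8.5 mm down by itself; over a slot the button springs up if let go, but passes the slot if kept pressed.
- button_top (a point): Centre of the flat top of the orange button, 57 mm across, 84 mm high when up, pressed straight down. Moves with button and table. Round it stands a blue guard collar, 62 mm inside, 72 mm outside, rim 85 mm high, that turns with the table: a fingertip pressed in pushes the collar's wall.
- dial_centre (a point): Turning axis at the top of the table's rubber pad, 48 mm high.
- club_head: Loose black club head, 66x105x75 mm, resting on the rubber pad near the turning axis, top about 123 mm high. Origin at the centre of its underside.
- green_marker: Station marker with a green ball: loose, round dark foot 48 mm across, 106 mm high, origin at the centre of its underside. It stands about 0.2 m beside the base's axis, on the base's +y or -y side; that side is the way to turn.
- red_marker: The same with a red ball, on the other side.
- head_a: Black club head, 65x105x75 mm, on the bench at the left, a bystander; origin under its centre.
- head_b: Black club head, 65x105x75 mm, also at the left, a bystander; origin under its centre.
- sticker_roll: Roll of green stickers, 70 mm across, 22 mm high, a bystander.
- spirit_bottle: Squeeze bottle with red cap, 70x60x178 mm, a bystander at the left; origin under its centre.
There are look-alikes about, which are no part of the job. What is shaped like the red_marker but purple is not meant. Leave any pink or purple look-alike of the green_marker alone.

How it is judged:
By the outcome, as a careful person would: the job done as asked, in the order asked, and still so for the second after the job is handed in, with the robot touching nothing.
It also fails if it takes over 51 s, if anything falls off the work surface, if the arm or the gripper's body presses on something with over 40 N, if the wrist force passes 120 N, or if a joint passes its speed limit or range.

## Working session

There is one attempt and no reset: what is moved stays moved. The work goes in short steps, Python scripts to look and compute and a tool call to move; the robot and the scene stay as the last step left them, time stands still between calls to the robot, and variables do not carry over. Pictures are saved under pics/ and viewed, and the job is handed in when it is done.

Besides the shell and the picture viewer there is one more tool, called after "Emit:" as name(argument=value, ...) on one line, values as JSON. arm_command: Moves the arm, as the interface text tells. Shifts and turns lie within -1 to 1; 1 stands for 25 mm of shift or 45 degrees of turn. Its arguments: {"type":"object","properties":{"targets":{"type":"array","items":{"type":"number","minimum":-1,"maximum":1}},"newtons":{"type":"number"}},"required":["targets"]}

```bash
mkdir -p pics; ls
python3 - <<'E'
from bench import *
import cv2,json
s=read_state();print({k:s[k] for k in('time','ee_pos','eef_rot','width','ft_force')})
for n in('scene','top'):
    im=camera(n);cv2.imwrite(f'pics/{n}0.png',im[:,:,::-1]);c=calibration(n);print(n,c)
print(calibration('wrist'))
E
```

```text
pics
{'time': 0.0, 'ee_pos': array([0.16047057, 0.60366621, 0.24373615]), 'eef_rot': array([ 0.09109055,  0.70120022, -0.0921202 ,  0.70109531]), 'width': 0.08678996327214213, 'ft_force': array([-0.1961197 , -0.48575742, -0.15321208])}
scene {'camera_matrix': array([[427.38811416,   0.        , 320.217249  ],
       [  0.        , 427.38811416, 200.58431316],
       [  0.        ,   0.        ,   1.        ]]), 'R': array([[ 0.79710773, -0.60366917, -0.01424086],
       [-0.46563521, -0.59948501, -0.65100044],
       [ 0.38445172,  0.52554852, -0.75894376]]), 't': array([-0.39759831,  0.38690638,  0.8388704 ])}
top {'camera_matrix': array([[445.37515607,   0.        , 319.7998329 ],
       [  0.        , 445.37515607, 200.26886775],
       [  0.        ,   0.        ,   1.        ]]), 'R': array([[ 0.03005298, -0.99954516, -0.00250836],
       [-0.99750257, -0.0298309 , -0.06402148],
       [ 0.06391753,  0.00442613, -0.99794537]]), 't': array([0.09109686, 0.59709605, 1.43542326])}
{'camera_matrix': array([[281.0254343 ,   0.        , 318.20786755],
       [  0.        , 281.0254343 , 198.57504102],
       [  0.        ,   0.        ,   1.        ]]), 'tool_from_camera': array([[-7.38202862e-04, -2.73397945e-01,  9.61900732e-01,
        -1.39908082e-01],
       [ 9.99999726e-01, -2.49117846e-04,  6.96635662e-04,
         1.54489746e-03],
       [ 4.91678801e-05,  9.61900983e-01,  2.73398054e-01,
        -7.42661099e-02],
       [ 0.00000000e+00,  0.00000000e+00,  0.00000000e+00,
         1.00000000e+00]])}
```

View pics/scene0.png

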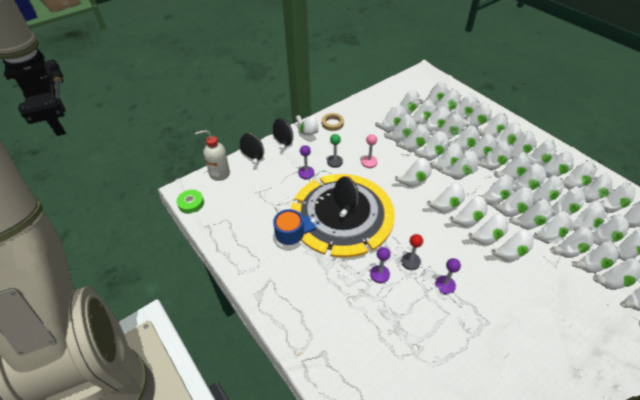

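View pics/top0.png

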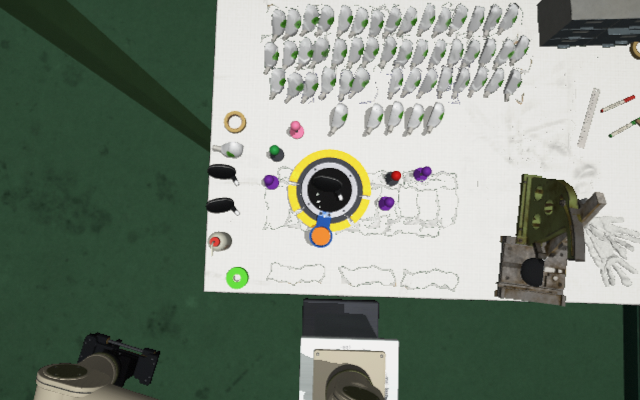

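The top view shows the orange button at about (320,237), the yellow ring centred at about (329,190) and a green ball on a dark foot at (275,152). A red ball is at (395,177). The look-alikes are purple at (271,182), (386,203) and (422,173), and pink at (296,130). The green-ball marker with the dark foot fits the description. I'll measure it and check a crop.

```bash
cat > h.py <<'E'
from bench import *
import cv2,numpy as np
def cast(n,uv,z):
    c=calibration(n);K,R,t=c['camera_matrix'],np.array(c['R']),np.array(c['t'])
    d=R.T@np.linalg.inv(K)@np.array([uv[0],uv[1],1.]);o=-R.T@t
    return o+d*(z-o[2])/d[2]
def two(a,b):
    A=[];B=[]
    for n,uv in(('scene',a),('top',b)):
        c=calibration(n);R,t=np.array(c['R']),np.array(c['t']);o=-R.T@t
        d=R.T@np.linalg.inv(c['camera_matrix'])@np.array([uv[0],uv[1],1.]);d/=np.linalg.norm(d)
        P=np.eye(3)-np.outer(d,d);A.append(P);B.append(P@o)
    return np.linalg.lstsq(np.vstack(A),np.hstack(B),rcond=None)[0]
H={'orange':((5,150,120),(16,255,255)),'yellow':((20,150,120),(32,255,255)),'green':((60,120,40),(85,255,255)),'red':((0,170,100),(3,255,255))}
def blobs(im,col,amin=15):
    m=cv2.inRange(cv2.cvtColor(im,cv2.COLOR_RGB2HSV),*[np.array(x) for x in H[col]])
    n,l,s,c=cv2.connectedComponentsWithStats(m)
    return [(int(s[i,4]),*c[i].round(1),*s[i,:4]) for i in range(1,n) if s[i,4]>=amin],m
E
python3 - <<'E'
from h import *
for n in('scene','top'):
    im=cv2.imread(f'pics/{n}0.png')[:,:,::-1].copy()
    for c in H:
        b,m=blobs(im,c); print(n,c,[tuple(map(float,x)) for x in b][:12])
        if c=='orange':
            x=max(b);print(' button@.084',cast(n,x[1:3],.084))
        if c=='yellow':
            if n=='top': m[215:]=0   # button/arm side occlusion
            p=cv2.findNonZero(m);h=cv2.convexHull(p);e=cv2.fitEllipse(h);print(' ring',e)
            w=np.array([cast(n,q[0],.032)[:2] for q in h])
            A=np.c_[2*w,np.ones(len(w))];s=np.linalg.lstsq(A,(w**2).sum(1),rcond=None)[0]
            print(' centre',s[:2],'r',np.sqrt(s[2]+s[:2]@s[:2]))
a=cv2.imread('pics/top0.png')[110:260,220:440];b=cv2.imread('pics/scene0.png')[120:300,270:480]
cv2.imwrite('pics/crop0.png',np.vstack([cv2.resize(a,(440,300),interpolation=2),cv2.resize(b,(440,300),interpolation=2)]))
E
```

```text
scene orange [(344.0, 287.8, 220.7, 276.0, 212.0, 24.0, 18.0)]
 button@.084 [0.48062731 0.10132038 0.084     ]
scene yellow [(974.0, 372.4, 206.8, 321.0, 175.0, 73.0, 74.0), (210.0, 306.3, 190.5, 295.0, 180.0, 25.0, 22.0), (56.0, 296.3, 206.4, 292.0, 203.0, 9.0, 8.0), (286.0, 314.6, 242.9, 302.0, 233.0, 27.0, 21.0), (382.0, 348.3, 250.1, 331.0, 243.0, 36.0, 14.0)]
 ring ((342.1268615722656, 215.19039916992188), (82.36377716064453, 103.17688751220703), 93.05889129638672)
 centre [0.62621249 0.07578975] r 0.1335476332082631
scene green [(17.0, 487.4, 3.4, 482.0, 1.0, 12.0, 6.0), (63.0, 334.9, 138.8, 331.0, 135.0, 9.0, 9.0)]
scene red [(55.0, 211.9, 141.6, 207.0, 137.0, 10.0, 9.0), (105.0, 415.9, 240.4, 411.0, 235.0, 11.0, 12.0)]
top orange [(253.0, 320.4, 235.7, 312.0, 227.0, 18.0, 18.0)]
 button@.084 [0.47982895 0.10349023 0.084     ]
top yellow [(862.0, 333.3, 165.9, 290.0, 150.0, 81.0, 46.0), (186.0, 293.1, 197.4, 288.0, 185.0, 12.0, 26.0), (188.0, 359.8, 209.8, 351.0, 199.0, 18.0, 23.0), (148.0, 306.7, 219.3, 297.0, 211.0, 20.0, 16.0), (138.0, 339.1, 225.2, 330.0, 220.0, 20.0, 11.0)]
 ring ((329.02264404296875, 189.80162048339844), (80.69373321533203, 81.93070220947266), 101.09890747070312)
 centre [0.6283242  0.08009217] r 0.13235190182085202
top green [(70.0, 274.1, 149.8, 270.0, 145.0, 9.0, 10.0)]
top red [(30.0, 629.0, 98.1, 624.0, 96.0, 11.0, 6.0), (67.0, 395.9, 175.3, 392.0, 171.0, 9.0, 10.0), (50.0, 215.4, 240.7, 211.0, 237.0, 9.0, 9.0)]
```

View pics/crop0.png

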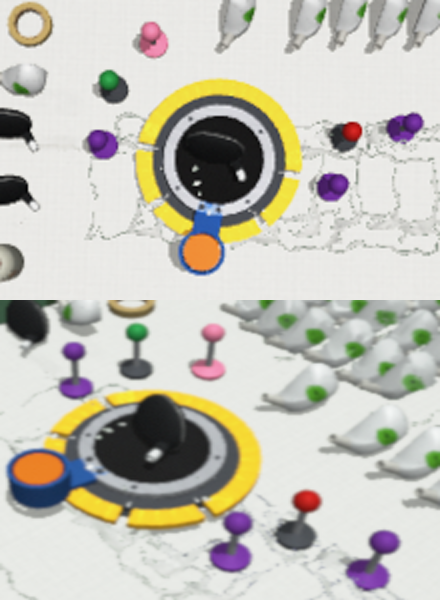

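The crop confirms that green at top-crop (110,85) has a dark foot and is the only real green marker. Red stands opposite it. Next I'll work out the geometry and the approach shifts.

Run:
```python
from h import *
from scipy.spatial.transform import Rotation as Ro
g=two((334.9,138.8),(274.1,149.8));r=two((415.9,240.4),(395.9,175.3));bt=two((287.8,220.7),(320.4,235.7))
print('green',g,'red',r,'button',bt, 'bottle cap',two((211.9,141.6),(215.4,240.7)))
C=np.array([.6273,.078]);B=np.array([.4802,.1024]);v=B-C
yaw=np.arctan2(-v[1],-v[0]);print('r',np.linalg.norm(v),'yaw',np.degrees(yaw))
Rb=np.array([[np.cos(yaw),-np.sin(yaw)],[np.sin(yaw),np.cos(yaw)]])
print('green in base',Rb.T@(g[:2]-C),'red',Rb.T@(r[:2]-C))
q=-np.pi/4;print('target',C+Rb@(-.15*np.array([np.cos(q),np.sin(q)])))
s=read_state();R=Ro.from_quat(s['eef_rot']).as_matrix();print(R.round(3))
d=np.r_[B,.15]-s['ee_pos'];print(d,(R.T@d)/.025)
```

```text
green [0.74421946 0.2557711  0.09071774] red [ 0.67488249 -0.12635293  0.09003304] button [0.48057007 0.10304606 0.0821535 ] bottle cap [0.45593373 0.41944413 0.12377409]
r 0.1491099258936171 yaw -9.41810276183369
green in base [0.0862534  0.19450726] red [ 0.08038094 -0.19381207]
target [0.54002009 0.1999927 ]
[[-0.     0.257  0.966]
 [-0.001  0.966 -0.257]
 [-1.    -0.001  0.   ]]
[ 0.31974318 -0.50133122 -0.09383452] [  3.77533074 -16.09189969  17.50986664]
```

Green lies on the base's +y side (base y +0.195), so the dial must turn negative to q = -0.785. The target for the plunger is about (0.540, 0.200). I'll move over there with the fingers closed.

Emit:
arm_command(targets=[0, 0, 0, 0, -1, 1, 0, 0, 0, 0, 0, -1, 1, 0, 0, 0, 0, 0, -1, 1, 0, 0, 0, 0, 0, -1, 1, 0, 0, 0, 0, 0, -1, 1, 0, 0, 0, 0, 0, -1, 1, 0, 0, 0, 0, 0, -1, 1, 0, 0, 0, 0, 0, -1, 1, 0, 0, 0, 0, 0, -1, 1, 0, 0, 0, 0, 0, -1, 1, 0, 0, 0, 0, 0, -1, 1, 0, 0, 0, 0, 0, -1, 1, 0], newtons=20)

```text
time: 1.1
ee_pos: [0.3751, 0.2245, 0.2379]
eef_rot: [0.084, 0.704, -0.089, 0.699]
ft_force: [0.4, 0.3, 0.0]
width: 0.015
```

Emit:
arm_command(targets=[0, 0, 0, 0, -0.7, 1, 0, 0, 0, 0, 0, -0.7, 1, 0, 0, 0, 0, 0, -0.7, 1, 0, 0, 0, 0, 0, -0.7, 1, 0, 0, 0, 0, 0, -0.7, 1, 0, 0, 0, 0, 0, 0, 0, 0, 0, 0, 0, 0, 0, 0, 0])

```text
time: 1.68
ee_pos: [0.4804, 0.093, 0.2372]
eef_rot: [0.088, 0.704, -0.094, 0.699]
ft_force: [-0.0, 0.4, 0.8]
width: 0.0006
```

```bash
cat >> h.py <<'E'
from scipy.spatial.transform import Rotation as Ro
def go(xyz):
    s=read_state();R=Ro.from_quat(s['eef_rot']).as_matrix()
    # upright correction: rotate tool x to world down, keep azimuth
    x=R[:,0];ax=np.cross(x,[0,0,-1.]);
    print('t',s['time'],'pos',s['ee_pos'].round(4),'F',s['ft_force'].round(2),'w',round(s['width'],4),'shift',(R.T@(np.array(xyz)-s['ee_pos'])/.025).round(2),'turn',(R.T@ax/(np.pi/4)).round(3),'yax',R[:,1].round(3),'zax',R[:,2].round(3))
E
python3 - <<'E'
from h import *
go((.480,.1025,.13)); print(read_state()['joint_positions'].round(2))
E
```

```text
t 1.6833 pos [0.4804 0.093  0.2372] F [-0.01  0.39  0.76] w 0.0006 shift [ 4.28  0.4  -0.09] turn [ 0.    -0.007  0.012] yax [ 0.255  0.967 -0.009] zax [ 0.967 -0.255 -0.006]
[-0.74  0.03  0.46  1.83 -0.01  1.29  1.04]
```

Emit:
arm_command(targets=[0, -0.007, 0.012, 1, 0.2, -0.05, 0, 0, 0, 0, 1, 0.2, -0.05, 0, 0, 0, 0, 1, 0, 0, 0, 0, 0, 0, 1, 0, 0, 0, 0, 0, 0, 0.3, 0, 0, 0, 0, 0, 0, 0, 0, 0, 0])

```text
time: 2.18
ee_pos: [0.4793, 0.1061, 0.1264]
eef_rot: [0.091, 0.701, -0.089, 0.702]
ft_force: [1.0, 0.5, 0.6]
width: 0.0004
```

Run:
```python
from h import *
go((.480,.1025,.11))
a=camera('scene')[160:280,230:430];b=camera('wrist')
cv2.imwrite('pics/s1.png',np.vstack([cv2.resize(a,(640,384),interpolation=2)[:300],cv2.resize(b,(480,300))[:, :].repeat(1,0) if 0 else cv2.copyMakeBorder(cv2.resize(b,(480,300)),0,0,0,160,0)])[:,:,::-1])
```

```text
t 2.1833 pos [0.4793 0.1061 0.1264] F [1.04 0.5  0.59] w 0.0004 shift [ 0.65 -0.13  0.06] turn [ 0.     0.001 -0.004] yax [0.253 0.967 0.003] zax [ 0.967 -0.253  0.001]
```

View pics/s1.png

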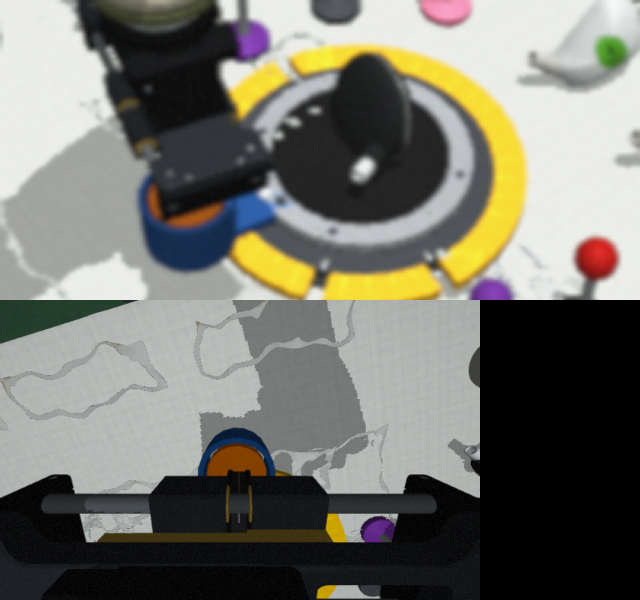

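The tip is above the button and inside the collar ring, roughly centred. I'll press in small steps and watch the force.

Emit:
arm_command(targets=[0, 0, 0, 0.4, -0.13, 0.05, 0, 0, 0, 0, 0.3, 0, 0, 0, 0, 0, 0, 0.15, 0, 0, 0, 0, 0, 0, 0, 0, 0, 0])

```text
time: 2.62
ee_pos: [0.4833, 0.1036, 0.1091]
eef_rot: [0.093, 0.698, -0.087, 0.704]
ft_force: [-0.1, -0.3, 0.2]
width: 0.0006
```

Emit:
arm_command(targets=[0, 0, 0, 0.2, 0, -0.1, 0, 0, 0, 0, 0.2, 0, 0, 0, 0, 0, 0, 0.1, 0, 0, 0, 0, 0, 0, 0, 0, 0, 0])

```text
time: 2.95
ee_pos: [0.482, 0.1046, 0.0969]
eef_rot: [0.094, 0.697, -0.087, 0.705]
ft_force: [-1.9, 0.1, 6.3]
width: 0.0007
```

Run:
```python
from h import *
go((.480,.1025,.0935))
```

```text
t 2.95 pos [0.482  0.1046 0.0969] F [-1.94  0.09  6.31] w 0.0007 shift [ 0.14 -0.1  -0.06] turn [ 0.     0.012 -0.014] yax [0.253 0.967 0.011] zax [ 0.967 -0.253  0.01 ]
```

Emit:
arm_command(targets=[0, 0.012, -0.014, 0.15, 0, 0, 0, 0, 0, 0, 0.1, 0, 0, 0, 0, 0, 0, 0, 0.2, -0.01, 0, 0, 0, 0, 0.02, 0.25, 0, 0, 0, 0, 0, 0, 0.25, 0, 0, 0, 0, 0, 0, 0, 0, 0])

```text
time: 3.45
ee_pos: [0.4877, 0.1236, 0.0937]
eef_rot: [0.092, 0.701, -0.089, 0.702]
ft_force: [-1.9, 1.6, 7.6]
width: 0.0005
```

Run:
```python
from h import *
s=read_state();p=s['ee_pos'][:2]-[.6273,.078];print('r',np.hypot(*p),'ang',np.degrees(np.arctan2(p[1],p[0])),'torque',s['torque'])
go((.480,.1025,.0935))
```

```text
r 0.14690295974893744 ang 161.9069492537291 torque [ 0.26800239  0.4967051  -0.04820125]
t 3.45 pos [0.4877 0.1236 0.0937] F [-1.9   1.62  7.55] w 0.0005 shift [ 0.   -0.9  -0.08] turn [ 0.     0.001 -0.005] yax [0.254 0.967 0.004] zax [ 0.967 -0.254  0.   ]
```

Emit:
arm_command(targets=[0, 0, 0, 0, 0.25, 0, 0, 0, 0, 0, 0, 0.25, 0.03, 0, 0, 0, 0, 0, 0.25, 0.05, 0, 0, 0, 0, 0, 0.25, 0.06, 0, 0, 0, 0, 0, 0.25, 0.08, 0, 0, 0, 0, 0, 0, 0, 0])

```text
time: 3.95
ee_pos: [0.5026, 0.155, 0.0964]
eef_rot: [0.093, 0.7, -0.088, 0.702]
ft_force: [-0.6, 0.8, 6.6]
width: 0.0001
```

Run:
```python
from h import *
s=read_state();p=s['ee_pos'][:2]-[.6273,.078];print('r',np.hypot(*p),'ang',np.degrees(np.arctan2(p[1],p[0])),'torque',s['torque'])
go((.480,.1025,.0935))
a=camera('scene')[130:280,230:430];b=camera('top')[130:260,250:410]
cv2.imwrite('pics/s2.png',np.vstack([cv2.resize(a,(400,300),interpolation=2),cv2.resize(b,(400,300),interpolation=2)])[:,:,::-1])
```

```text
r 0.14660252790535125 ang 148.31156358565153 torque [ 0.2478748   0.17766544 -0.02268633]
t 3.95 pos [0.5026 0.155  0.0964] F [-0.62  0.77  6.61] w 0.0001 shift [ 0.1  -2.26 -0.34] turn [ 0.     0.002 -0.009] yax [0.254 0.967 0.007] zax [ 0.967 -0.254  0.002]
```

View pics/s2.png

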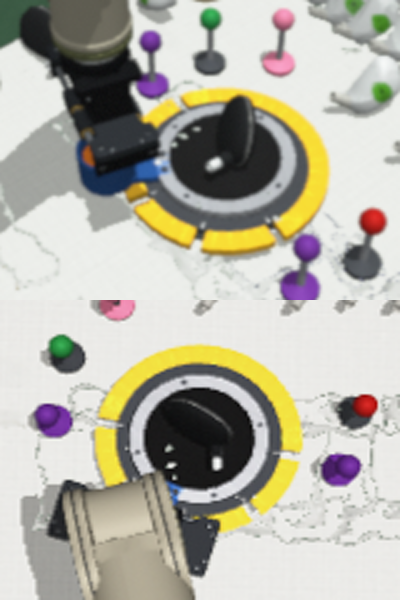

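The table turns with the button and the club head rides along. Next I'll lift to about 7 mm depth so the key rides under the ring, then push the collar wall in small steps until the key drops into the slot.

Emit:
arm_command(targets=[0, 0, -0.009, -0.06, 0.14, 0.03, 0, 0, 0, 0, -0.03, 0.14, 0.05, 0, 0, 0, 0, 0, 0.14, 0.05, 0, 0, 0, 0, 0, 0, 0, 0])

```text
time: 4.38
ee_pos: [0.5085, 0.1648, 0.0988]
eef_rot: [0.091, 0.701, -0.09, 0.702]
ft_force: [0.2, -0.8, -0.2]
width: 0.0001
```

```bash
cat > st.py <<'E'
from h import *
s=read_state();p=s['ee_pos'][:2]-[.6273,.078];r=np.hypot(*p);a=np.arctan2(p[1],p[0]);t=np.array([np.sin(a),-np.cos(a)]);n=p/r
F=s['ft_force'];print('r',r.round(4),'ang',np.degrees(a).round(2),'Ftan',(F[:2]@t).round(2),'Frad',(F[:2]@n).round(2),'Fz',F[2].round(2),'depth',(.106-s['ee_pos'][2]).round(4),'torque',s['torque'].round(2))
R=Ro.from_quat(s['eef_rot']).as_matrix();print('tangent in tool',(R.T@np.r_[t,0]).round(3),'outward',(R.T@np.r_[n,0]).round(3))
go((.54,.2,.099))
E
python3 st.py
```

```text
r 0.1472 ang 143.85 Ftan -0.51 Frad -0.6 Fz -0.24 depth 0.0072 torque [0.05 0.02 0.02]
tangent in tool [0.001 0.931 0.366] outward [-0.001  0.366 -0.931]
t 4.3833 pos [0.5085 0.1648 0.0988] F [ 0.19 -0.76 -0.24] w 0.0001 shift [-0.01  1.68  0.86] turn [ 0.     0.002 -0.   ] yax [0.254 0.967 0.   ] zax [ 0.967 -0.254  0.001]
```

The button force is gone, so the key is under the ring. I'll keep pushing along the arc.

Emit:
arm_command(targets=[0, 0, 0, 0, 0.14, 0.06, 0, 0, 0, 0, 0, 0.14, 0.06, 0, 0, 0, 0, 0, 0.13, 0.07, 0, 0, 0, 0, 0, 0.13, 0.07, 0])

```text
time: 4.72
ee_pos: [0.5179, 0.1756, 0.0981]
eef_rot: [0.09, 0.702, -0.092, 0.701]
ft_force: [-2.2, -1.1, 4.4]
width: 0.0007
```

```bash
python3 st.py
```

```text
r 0.1466 ang 138.25 Ftan -2.24 Frad 0.93 Fz 4.41 depth 0.0079 torque [-0.36  0.46 -0.03]
tangent in tool [-0.002  0.891  0.453] outward [-0.     0.453 -0.891]
t 4.7167 pos [0.5179 0.1756 0.0981] F [-2.18 -1.05  4.41] w 0.0007 shift [-0.04  1.17  0.6 ] turn [ 0.    -0.001  0.002] yax [ 0.255  0.967 -0.002] zax [ 0.967 -0.255 -0.001]
```

Emit:
arm_command(targets=[0, 0, 0, -0.06, 0.12, 0.06, 0, 0, 0, 0, 0, 0.12, 0.06, 0, 0, 0, 0, 0, 0, 0, 0])

```text
time: 4.97
ee_pos: [0.5223, 0.1805, 0.0986]
eef_rot: [0.09, 0.702, -0.092, 0.7]
ft_force: [-1.6, -1.7, 1.2]
width: 0.0005
```

```bash
python3 st.py
python3 - <<'E'
from h import *
a=camera('scene')[150:250,250:390];b=camera('wrist')
cv2.imwrite('pics/s3.png',np.vstack([cv2.resize(a,(420,300),interpolation=2),cv2.resize(b[100:400,80:500],(420,300),interpolation=2)])[:,:,::-1])
E
```

```text
r 0.1468 ang 135.67 Ftan -2.29 Frad -0.06 Fz 1.23 depth 0.0074 torque [-0.25  0.23  0.02]
tangent in tool [-0.005  0.87   0.493] outward [ 0.     0.493 -0.87 ]
t 4.9667 pos [0.5223 0.1805 0.0986] F [-1.56 -1.68  1.23] w 0.0005 shift [-0.02  0.93  0.49] turn [ 0.    -0.003  0.005] yax [ 0.255  0.967 -0.004] zax [ 0.967 -0.255 -0.003]
```

View pics/s3.png

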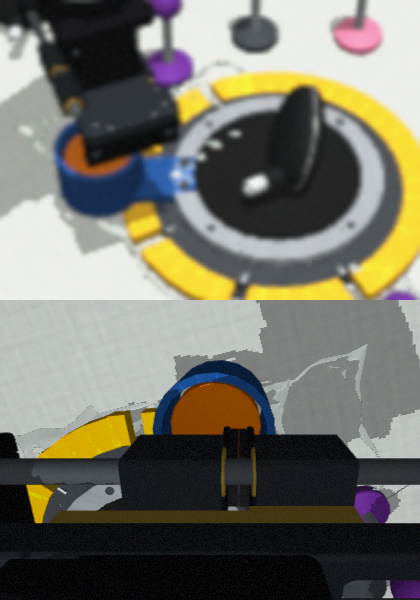

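The tip is pushing the leading wall of the collar with the button lagging about 12 mm behind it, as expected. I'll continue.

Emit:
arm_command(targets=[0, 0, 0, -0.03, 0.12, 0.07, 0, 0, 0, 0, 0, 0.12, 0.07, 0, 0, 0, 0, 0, 0.12, 0.08, 0, 0, 0, 0, 0, 0.11, 0.08, 0, 0, 0, 0, 0, 0, 0, 0])

```text
time: 5.48
ee_pos: [0.5328, 0.1895, 0.099]
eef_rot: [0.09, 0.703, -0.093, 0.7]
ft_force: [-2.0, -2.1, 1.3]
width: 0.0005
```

```bash
python3 st.py
```

```text
r 0.1462 ang 130.29 Ftan -2.87 Frad -0.31 Fz 1.28 depth 0.007 torque [-0.33  0.32  0.  ]
tangent in tool [-0.007  0.821  0.571] outward [-0.     0.571 -0.821]
t 5.4833 pos [0.5328 0.1895 0.099 ] F [-1.99 -2.09  1.28] w 0.0005 shift [-0.    0.48  0.17] turn [ 0.    -0.005  0.007] yax [ 0.256  0.967 -0.006] zax [ 0.967 -0.256 -0.004]
```

Emit:
arm_command(targets=[0, -0.005, 0.007, -0.02, 0.11, 0.08, 0, 0, 0, 0, 0, 0.11, 0.08, 0, 0, 0, 0, 0, 0.11, 0.08, 0, 0, 0, 0, 0, 0, 0, 0])

```text
time: 5.82
ee_pos: [0.5413, 0.1962, 0.0991]
eef_rot: [0.091, 0.701, -0.092, 0.701]
ft_force: [-1.2, -1.2, -0.9]
width: 0.0003
```

```bash
python3 st.py;  python3 - <<'E'
from h import *
a=camera('scene')[150:250,250:390];b=camera('wrist')
cv2.imwrite('pics/s4.png',np.vstack([cv2.resize(a,(420,300),interpolation=2),cv2.resize(b[100:400,80:500],(420,300),interpolation=2)])[:,:,::-1])
E
```

```text
r 0.1461 ang 126.03 Ftan -1.63 Frad -0.25 Fz -0.85 depth 0.0069 torque [-0.4   0.25 -0.03]
tangent in tool [-0.     0.776  0.631] outward [-0.001  0.631 -0.776]
t 5.8167 pos [0.5413 0.1962 0.0991] F [-1.17 -1.16 -0.85] w 0.0003 shift [ 0.01  0.13 -0.09] turn [0.    0.    0.001] yax [ 0.257  0.966 -0.   ] zax [ 0.966 -0.257  0.   ]
```

View pics/s4.png

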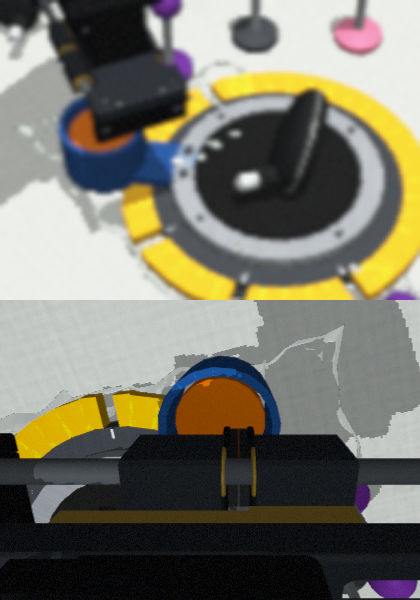

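Emit:
arm_command(targets=[0, 0, 0, 0, 0.1, 0.08, 0, 0, 0, 0, 0, 0.1, 0.08, 0, 0, 0, 0, 0, 0, 0, 0])

```text
time: 6.17
ee_pos: [0.5466, 0.2, 0.0992]
eef_rot: [0.091, 0.701, -0.092, 0.701]
ft_force: [-1.6, -1.5, -0.9]
width: 0.0006
```

```bash
python3 st.py
```

```text
r 0.1463 ang 123.5 Ftan -2.15 Frad -0.37 Fz -0.93 depth 0.0068 torque [-0.38  0.26 -0.01]
tangent in tool [-0.     0.748  0.664] outward [-0.     0.664 -0.748]
t 6.1667 pos [0.5466 0.2    0.0992] F [-1.59 -1.49 -0.93] w 0.0006 shift [ 0.01 -0.07 -0.25] turn [0.    0.    0.001] yax [ 0.257  0.966 -0.   ] zax [ 0.966 -0.257  0.   ]
```

Emit:
arm_command(targets=[0, 0, 0, 0, 0.09, 0.08, 0, 0, 0, 0, 0, 0.09, 0.08, 0, 0, 0, 0, 0, 0, 0, 0])

```text
time: 6.42
ee_pos: [0.5521, 0.2034, 0.0992]
eef_rot: [0.091, 0.701, -0.092, 0.701]
ft_force: [-1.0, -2.7, -0.0]
width: 0.0005
```

```bash
python3 st.py
```

```text
r 0.1462 ang 120.95 Ftan -2.27 Frad -1.76 Fz -0.04 depth 0.0068 torque [-0.52  0.33 -0.03]
tangent in tool [-0.001  0.717  0.697] outward [-0.001  0.697 -0.717]
t 6.4167 pos [0.5521 0.2034 0.0992] F [-1.04 -2.67 -0.04] w 0.0005 shift [ 0.01 -0.26 -0.43] turn [0.    0.    0.001] yax [ 0.257  0.966 -0.001] zax [ 0.966 -0.257  0.   ]
```

Emit:
arm_command(targets=[0, 0, 0, -0.05, 0.07, 0.07, 0, 0, 0, 0, 0, 0.07, 0.07, 0, 0, 0, 0, 0, 0, 0, 0])

```text
time: 6.67
ee_pos: [0.5568, 0.2064, 0.1005]
eef_rot: [0.091, 0.701, -0.092, 0.701]
ft_force: [-0.1, -1.2, 3.0]
width: 0.0003
```

```bash
python3 st.py;  python3 - <<'E'
from h import *
a=camera('scene')[150:250,250:390];b=camera('wrist')
cv2.imwrite('pics/s5.png',np.vstack([cv2.resize(a,(420,300),interpolation=2),cv2.resize(b[100:400,80:500],(420,300),interpolation=2)])[:,:,::-1])
E
```

```text
r 0.1464 ang 118.76 Ftan -0.68 Frad -0.97 Fz 3.04 depth 0.0055 torque [-0.28  0.06 -0.05]
tangent in tool [-0.001  0.69   0.724] outward [-0.     0.724 -0.69 ]
t 6.6667 pos [0.5568 0.2064 0.1005] F [-0.13 -1.18  3.04] w 0.0003 shift [ 0.06 -0.42 -0.59] turn [ 0.    -0.     0.001] yax [ 0.257  0.966 -0.001] zax [ 0.966 -0.257 -0.   ]
```

View pics/s5.png

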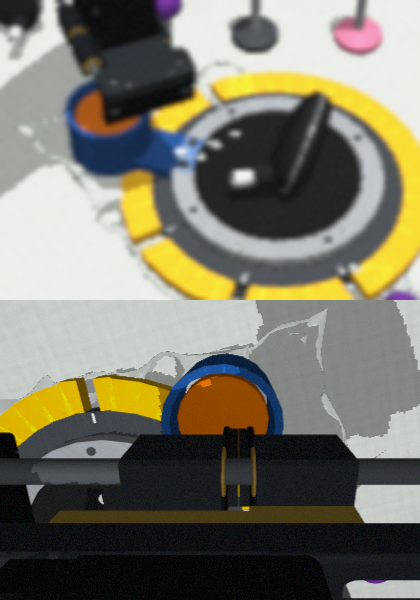

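An upward force of 3 N at 5.5 mm depth suggests the key has popped into the slot. I'll push a bit more to check whether it's locked.

Emit:
arm_command(targets=[0, 0, 0, -0.02, 0.08, 0.08, 0, 0, 0, 0, 0, 0.08, 0.08, 0, 0, 0, 0, 0, 0, 0, 0])

```text
time: 7.02
ee_pos: [0.5601, 0.2083, 0.1017]
eef_rot: [0.091, 0.703, -0.093, 0.699]
ft_force: [-2.2, -2.1, 3.5]
width: 0.0005
```

```bash
python3 st.py
```

```text
r 0.1466 ang 117.3 Ftan -2.95 Frad -0.87 Fz 3.46 depth 0.0043 torque [-0.49  0.49 -0.03]
tangent in tool [-0.005  0.672  0.741] outward [ 0.001  0.741 -0.672]
t 7.0167 pos [0.5601 0.2083 0.1017] F [-2.22 -2.13  3.46] w 0.0005 shift [ 0.11 -0.53 -0.69] turn [ 0.    -0.005  0.004] yax [ 0.257  0.966 -0.003] zax [ 0.966 -0.257 -0.004]
```

The button has followed the tip up to 4.3 mm depth, so the key is in the slot. I'll ease back and lift off straight.

Emit:
arm_command(targets=[0, 0, 0, -0.1, -0.05, -0.05, 0, 0, 0, 0, -0.2, -0.03, -0.03, 0, 0, 0, 0, -0.5, 0, 0, 0, 0, 0, 0, -1, 0, 0, 0, 0, 0, 0, -1, 0, 0, 0, 0, 0, 0, -1, 0, 0, 0, 0, 0, 0, -1, 0, 0, 0, 0, 0, 0, 0, 0, 0, 0])

```text
time: 7.68
ee_pos: [0.5584, 0.2094, 0.2323]
eef_rot: [0.092, 0.702, -0.091, 0.701]
ft_force: [1.3, -0.1, 1.8]
width: 0.0008
```

Emit:
arm_command(targets=[0, 0, 0, -0.5, 0, -1, 0, 0, 0, 0, -0.5, 0, -1, 0, 0, 0, 0, -0.3, 0.5, -1, 0, 0, 0, 0, 0, 1, -1, 0, 0, 0, 0, 0, 1, -1, 0, 0, 0, 0, 0, 1, -1, 0, 0, 0, 0, 0, 1, -1, 0, 0, 0, 0, 0, 1, -1, 0, 0, 0, 0, 0, 0, 0, 0])

```text
time: 8.43
ee_pos: [0.3955, 0.4011, 0.2781]
eef_rot: [0.099, 0.698, -0.088, 0.704]
ft_force: [-0.7, 1.1, -0.1]
width: 0.0004
```

Run:
```python
from h import *
go((.54,.2,.2))
S=camera('scene');T=camera('top')
cv2.imwrite('pics/s6.png',np.vstack([cv2.resize(S[110:300,220:460],(480,300),interpolation=2),cv2.resize(T[120:260,230:454],(480,300),interpolation=2)])[:,:,::-1])
q={}
for n,im in(('scene',S),('top',T)):
    b,m=blobs(im,'orange')
    for x in sorted(b)[-1:]:
        q[n]=x[1:3];p=cast(n,x[1:3],.084);v=p[:2]-[.6273,.078];print(n,x,p.round(4),'r',np.hypot(*v).round(4),'ang',np.degrees(np.arctan2(v[1],v[0])).round(2))
    for c in('green','red'):print(n,c,[tuple(map(float,x[:3])) for x in blobs(im,c,40)[0]])
if len(q)==2: print(two(q['scene'],q['top']))
```

```text
t 8.4333 pos [0.3955 0.4011 0.2781] F [-0.73  1.15 -0.15] w 0.0004 shift [ 3.07 -6.31  7.66] turn [ 0.     0.008 -0.022] yax [0.261 0.965 0.017] zax [ 0.965 -0.261  0.006]
scene (273, np.float64(285.6), np.float64(185.2), np.int32(275), np.int32(178), np.int32(22), np.int32(16)) [0.5408 0.1994 0.084 ] r 0.1491 ang 125.46
scene green [(63.0, 334.9, 138.8)]
scene red [(55.0, 211.9, 141.5), (105.0, 415.9, 240.4)]
top (254, np.float64(289.6), np.float64(215.1), np.int32(281), np.int32(206), np.int32(19), np.int32(19)) [0.5409 0.2013 0.084 ] r 0.1506 ang 125.03
top green [(70.0, 274.1, 149.8)]
top red [(66.0, 395.9, 175.2), (51.0, 215.3, 240.7)]
[0.54130285 0.2012037  0.08210259]
```

View pics/s6.png

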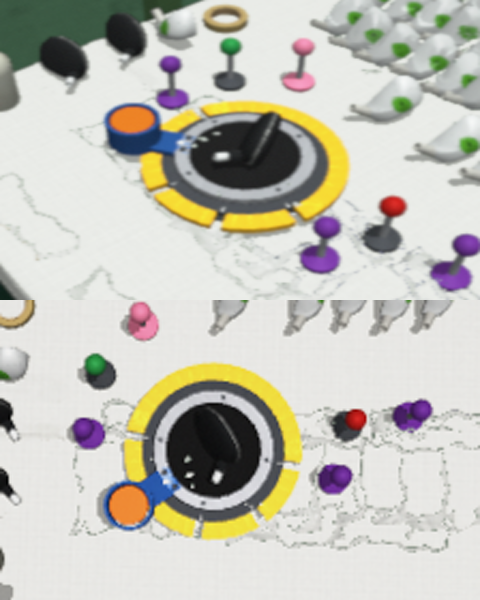

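The button sits at about 125.3° and started at 170.6°, so it turned -45.3°. Its triangulated height of 82.1 mm matches the 82.2 mm measured at the start, so it's fully up. The markers haven't moved and the robot is clear, so I'm handing in.

```bash
python3 -c "
from bench import *
print(close_job())"
```

```text
the job is handed in; nothing more can be done
None
```

I turned the table one slot towards the green marker (the base's +y side, dial about -45°) and handed the job in at about 8.5 s. I pressed the button about 12 mm in with the closed fingertips and started the turn. Then I eased off and pushed the collar until the plunger sprang up in the slot, and lifted clear.

**Last checks:**
- **Turn:** the two cameras put the button at 125.0° and 125.5°, from 170.6° at the start. That is about -45.3°, on the slot within measuring error.
- **Lock:** the button's height reads 82.1 mm, against 82.2 mm when locked at the start. Both are about 2 mm under the nominal 84 mm, which is within the calibration. I did not push again on the fully raised plunger, so the lock rests on this height, the angle and the way the button followed the tip up into the slot.
- **Surroundings:** the green and red balls read the same pixels as before. The club head is still on the pad and turned with the table; I checked it only by eye. The robot was clear of everything.

Nothing failed. At one point mid-turn the tip rested lightly on the button (about 4 N), so I raised it about 1 mm.

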